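Load the seed topper and snap its cap on

TASK

Put the bakery's seed topper back together: push the white seed cartridge fully home on its slide, then swing the red latch all the way across its front to lock it, then press the green snap cap down over the cartridge's neck until it clicks past the catch balls. Do not stop at the click: keep pressing until the cap has squeezed the black sprung seal most of the way down, and finish while still holding the cap pressed down like that. Leave everything else on the counter where it is.

Things in the scene. Friction and masses are not known exactly. Their poses are not given: they have to be found in the camera images.
- seeder: Seed topper, a fixed counter machine: aluminium deck 240 (x) x 210 (y) mm, top 30 mm up; dark guide rails 22 mm high beside the cartridge; blue hood at the back (x +70 to +115 mm, top at 105 mm). Origin: centre of its underside, on the counter; x points from its front (latch side, robot's side) to the hood, y to its left, z up.
- cartridge (a joint): How far the white seed cartridge (box 110 x 100 x 73 mm, flat top 105 mm above the counter) is pulled out along the machine's -x, in m. 0 = fully home (hard stop; box centred over the machine's origin), 0.075 = farthest out. Starts 45 to 70 mm out, stays where it is left, needs about 3 N to push.
- push_face (a point): Centre of the cartridge's flat front face (orange plate), 68 mm above the counter; x points into the face, the way to push. The face is 100 mm wide and reaches from 32 to 105 mm above the counter. Moves with the cartridge; when home it lies at machine x -56 mm, y 0.
- latch (a joint): Angle of the red latch on its vertical hinge, rad. 0 = arm points straight to the front (machine -x); grows as it swings anticlockwise seen from above; 1.57 = points to machine -y, across the cartridge's front, locked (stop at 1.6; count it locked from 1.35). Starts between -0.35 and 0.05, turns with about 0.06 N m, stays where it is left.
- latch_hinge (a point): The latch's hinge axis at the height of the arm's underside (44 mm above the counter), at machine x -85, y +85 mm. The arm is 12 mm wide, its top at 53 mm above the counter, with a short steel tongue on one side, 45 mm out.
- latch_peg (a point): Centre of the top end of the upright red peg at the end of the latch arm, 65 mm from the hinge axis. The peg is round, 14 mm across, and stands free from 53 to 98 mm above the counter.
- neck (a point): Centre of the foot of the round white neck on the cartridge's top (105 mm above the counter); axes as the machine. Moves with the cartridge; when home it is straight above the machine's origin. Neck 28 mm across, 32 mm high, its top 5 mm narrowing to 20 mm. Four sprung brass catch balls, 10 mm across, 22 mm above the foot, stand out to 39 mm across.
- seal (a joint): Compression (m) of the black seal ring, 46 mm across, sprung (1.5 N per mm), round the neck's foot: 0 = free, its top 15 mm above the neck's foot; 0.006 = hard stop, cap mouth 9 mm above the foot. A clicked cap, let go, rests at about 0.002; the job needs more than 0.004 while pressing.
- cap: Green snap cap, 60 g, standing mouth down on the counter. Origin: centre of its mouth (underside), z up. Skirt 50 mm across, 30 mm high, hollow 26 mm deep, with a lip 4 mm thick round a 32 mm opening at the mouth; on the skirt's flat top a round grip knob 28 mm across, 26 mm high (top 56 mm above the mouth).
- catches (a point): Centre of the neck at the height of the catch balls, 22 mm above its foot. Pressing the cap down, its mouth meets the balls 27 mm above the neck's foot; the push peaks at 8 to 10 N near 25 mm; below about 21 mm the balls spring out over the lip and pull the cap down (the click: the force drops below zero), until the seal takes over from 15 mm.
- cutter: Steel pastry cutter ring, 68 mm across, 40 mm high; leave alone. Origin: centre of its underside. The cap, the cutter and the cup may stand in one another's places.
- cup: White ceramic cup without handle, 66 mm across, 60 mm high; leave alone. Origin: centre of its underside.
- jar: Amber jar with brass lid, 72 mm across, 110 mm high; leave alone. Origin: centre of its underside.
- loaf: Round brown loaf, 170 mm across, 85 mm high; leave alone. Origin: centre of its underside.
- spatula: Spatula lying on the counter; leave alone. Its length lies along its x.
Not all that is in view belongs to the job. Of the things shaped like the cap, the green one is meant.

How it is judged (in metres and radians):
On the way, in this order (a step that is already met when the one before it is completed fails the run):
1. the cartridge is fully home on its slide (value of joint cartridge below 0.004 m), for 0.2 s.
2. the latch is turned right across the cartridge, which is still home (value of joint cartridge below 0.004 m and value of joint latch above 1.35 rad), for 0.2 s.
3. the cap has clicked over the catch balls, upright on the neck (horizontal distance between cap and neck below 0.004 m and angle between cap's own z axis and vertical below 0.1 rad and z of cap in the frame of neck below 0.0155 m), for 0.1 s.
At the end, for the whole second after the job is handed in: The cartridge is home within 4 mm, the latch is turned past 1.35 rad, and the clicked cap, upright within 0.1 rad and centred on the neck within 4 mm, is still being pressed down by the robot, bearing on the machine with more than 3 N, so that the seal stays squeezed by more than 4 mm of its 6 mm (all of step 2 and horizontal distance between cap and neck below 0.004 m and angle between cap's own z axis and vertical below 0.1 rad and z of cap in the frame of neck below 0.0125 m and value of joint seal above 0.004 m and contact force between any of the arm, the fingers and cap above 2 N and contact force between cap and seeder above 3 N); the arm keeps its last pose, push and grip.
It fails at once if the cutter, cup, jar, loaf or spatula is moved by more than 30 mm (distance of any of cutter, cup, jar, loaf, spatula from where it was at the start of the episode above 0.03 m).
It also fails if it takes over 61 s, if anything falls off the work surface, if the arm or the gripper's body presses on something with over 40 N, if the wrist force passes 120 N, or if a joint passes its speed limit or range.

ROBOT

A 6-joint arm with a two-finger parallel gripper is mounted at the origin on the work surface. World frame = base frame: x ahead of the robot, y to its left, z up, the work surface at z = 0. Lengths are in mm, angles in rad, forces in N, time in s.
With the tool pointing down it reaches from about 275 to 825 mm from the base axis. Payload 4.9 kg.
Tool frame: the origin (TCP) lies on the centre line of the jaws, within the pads' length; the fingertips stand 25 mm ahead of it and the grasp point (between the pads) lies 6 mm ahead of it (arm.tip_extent is the distance from the TCP to the fingertips, in mm); z points along the fingers, y is the direction in which the jaws open and shut (so a half turn about z gives the same grasp; the last joint's range is limited). The gripper opens to 85 mm and grips with 20 to 120 N. Pads are 22 mm wide; open, the fingers measure 114 mm over their backs; the gripper's body (76 mm by 85 mm) begins 54 mm behind the grasp point. The pads swing forward as they close: fully open they stand 13 mm farther back than shut.
Start: joints at [-1.458, 0.326, -0.193, 1.052, 0, 1.437], TCP at [134.377, -533.349, 256.281] pointing down, gripper open.
Joint ranges: [-2.65, 2.65], [-0.97, 1.79], [-1.3, 1.35], [-1.93, 2.1], [-1.47, 1.37], [-3.14, 3.14]. Speed limits (rad/s): [2.57, 2.57, 3.14, 3.14, 3.14, 3.14].

INTERFACE

Orientations are given as a unit quaternion [w, x, y, z].
In Python, from workcell import arm gives the robot as it stands.
- The arm moves only by the shell command python3 -m jog 'ROWS' [FORCE]. ROWS is JSON, a list of rows, each a list of 3 entries, a list of its own where there are three numbers: the opening, from -1 (shut) to 1 (fully open), then the shift along the tool's x, y, z normalised to -1 to 1, where 1 is 0.04 m, then the turn, a rotation vector about the tool's x, y, z normalised to -1 to 1, where 1 is 2 rad. A call has 1 to 8 rows; each row shifts and turns the commanded pose from where the row before left it, along the tool's axes as they then stand; what a row does not reach is not made up. A row lasts 1/8 s, in which the tool goes at most 62.5 mm and 10.7 degrees, less where a joint would pass 70% of its speed; a pose out of reach is approached as far as the arm can. A call with a number of a shift or a turn outside -1 to 1 is refused whole. A call with a gripper value outside its range is refused whole. The fingers move at their own pace and stop on an object; FORCE is the grip in N (left out, the last holds). Time passes only in rows, so rows that do not move let the fingers close. It gives the time, the measured TCP pose, the force and the opening at its end, in the units of the state.
- arm.get_obs(): the state, without advancing time (a new reading comes with each control period).
- arm.grab_frame(name): name is "scene" or "side" or "wrist"; returns the picture (384x512x3 uint8, blue, green, red); there is no depth.
- arm.get_calibration(name): a dict with "mtx" (3x3 intrinsics, pixels), "dist_coeffs" ([k1, k2, p1, p2, k3] as OpenCV has them; the pictures are not rectified), "extrinsics" (4x4, takes a point from world to camera coordinates). Camera axes: x right, y down, z forward; pixel columns grow to the right and rows downward; lengths in mm; the calibration is good to about 2 mm. A picture is of the moment at which its call begins: read the wrist's pose just before it. get_calibration takes no time and is no camera call; for the wrist camera it gives the pose at the moment of the call.
- arm.sign_off(): hands the job in, once; it reports no verdict.
Trained networks look in the newest picture that a camera, given by its name, has taken for a name from the list of things; names that differ only in an ending like _2 or _b are one class to them, and where a whole thing is asked for, a point or a joint stands for the part that bears it (a point fixed in the world has none). Each returns a list of dicts, best first, with "p" (0 to 1); they miss things now and then, are a little off and sometimes report something else, mostly with a low value. They report only what shows in the picture. A call takes as long as a camera call. They do not tell look-alikes from the thing itself.
- arm.spot_in(camera, label): "position" ([row, column] in pixels, amid what is visible of it).
- arm.silhouettes(camera, label): "mask" (384x512 bool, what is visible of it) and "position" ([row, column] in pixels, amid what is visible of it).
The state is a dict: "time_s": time; "joints": joint angles; "qd": joint speeds; "joint_efforts": joint torques, N m; "position": TCP position; "tool_rot": TCP orientation; "ft_force": force on the tool from outside, world axes, zero at the start; "torque": the same for the moment, N m; "grip_width": finger opening in mm.
Only numpy, scipy, OpenCV 4.12 (cv2) and the standard library are available. Lean on these libraries where they do the work, as an engineer would, in place of code of your own. Each camera call takes 0.05 s, during which the arm holds its last target. There are 200 camera calls.

## Working session

There is one attempt and no reset: what is moved stays moved. The work goes in short steps, Python scripts to look and compute and a shell command to move; the robot and the scene stay as the last step left them, time stands still between calls to the robot, and variables do not carry over. Pictures are saved under pics/ and viewed, about 8 in all and at most 12, crops included, and the job is handed in when it is done.

```bash
ls; mkdir -p pics
python3 - <<'E'
from workcell import arm
import cv2,numpy as np
a=arm.grab_frame("scene");b=arm.grab_frame("side")
cv2.imwrite("pics/a.png",a);cv2.imwrite("pics/b.png",b)
o=arm.get_obs();print(o)
for c in("scene","side","wrist"):
    k=arm.get_calibration(c);print(c,np.round(k["mtx"],1).tolist(),k["dist_coeffs"],np.round(k["extrinsics"],3).tolist())
E
```

```text
pics
{'time_s': 0.1, 'joints': array([-1.45820332e+00,  3.26889928e-01, -1.93440525e-01,  1.05199167e+00,
        5.25945300e-05,  1.43660946e+00]), 'qd': array([ 0.00058357,  0.00034258,  0.00254885, -0.00216406, -0.0013104 ,
       -0.00088823]), 'joint_efforts': array([ 4.39333226e-04, -4.44240081e+01,  2.63037962e+01,  7.90902675e-03,
       -1.25734632e-04,  8.41871042e-06]), 'position': array([ 134.33632518, -532.87283472,  255.58557786]), 'tool_rot': array([-7.62570091e-04,  9.92396829e-01,  1.23077015e-01,  3.45325251e-05]), 'ft_force': array([0.173556  , 0.02827806, 0.32754454]), 'torque': array([0.03035073, 0.02411958, 0.0239815 ]), 'grip_width': 85.39939321483814}
scene [[348.4, 0.0, 256.9], [0.0, 348.4, 191.3], [0.0, 0.0, 1.0]] [-0.04419474  0.          0.          0.          0.        ] [[0.081, 0.997, 0.004, -61.326], [0.851, -0.067, -0.522, -433.181], [-0.52, 0.046, -0.853, 1452.482], [0.0, 0.0, 0.0, 1.0]]
side [[363.1, 0.0, 260.1], [0.0, 363.1, 192.1], [0.0, 0.0, 1.0]] [-0.0001326  0.         0.         0.         0.       ] [[-1.0, -0.024, -0.001, 575.447], [-0.013, 0.577, -0.816, 93.772], [0.02, -0.816, -0.578, 1097.015], [0.0, 0.0, 0.0, 1.0]]
wrist [[277.6, 0.0, 254.9], [0.0, 277.6, 192.7], [0.0, 0.0, 1.0]] [0.00311316 0.         0.         0.         0.        ] [[0.244, -0.97, -0.002, -548.858], [-0.926, -0.234, 0.295, -37.707], [-0.287, -0.07, -0.955, 380.826], [0.0, 0.0, 0.0, 1.0]]
```

View pics/a.png

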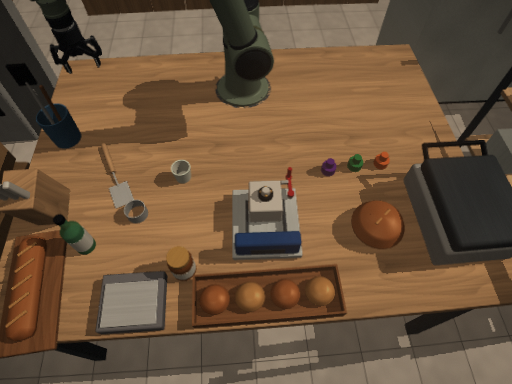

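View pics/b.png

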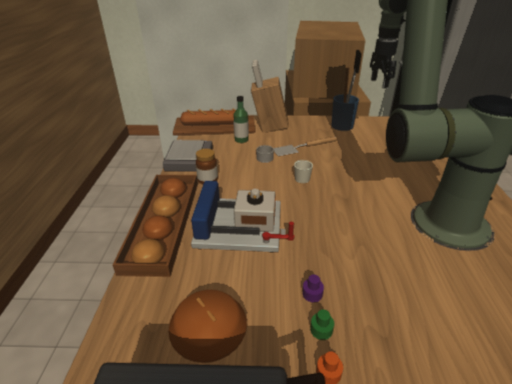

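Scene picture: seeder at about row 222, col 267 (hood at row 243, front toward the robot). The latch peg is at (172,290) and the neck at (192,265). Cap look-alikes in the scene picture, as (row, col): purple (166,330), green (161,356), orange (159,382), plus the green bottle (235,77), which isn't cap-shaped. By the description I choose the green one at (161,356). Next is a close crop to check that.

```bash
cat > h.py <<'E'
from workcell import arm
import numpy as np,cv2
from scipy.spatial.transform import Rotation as R
def cal(n):
    k=arm.get_calibration(n);return np.array(k["mtx"]),np.array(k["dist_coeffs"]),np.array(k["extrinsics"])
def proj(k,P):
    return cv2.projectPoints(np.atleast_2d(np.asarray(P,float)),cv2.Rodrigues(k[2][:3,:3])[0],k[2][:3,3],k[0],k[1])[0].reshape(-1,2)
def onz(k,uv,z):
    u=cv2.undistortPoints(np.array(uv,float).reshape(-1,1,2),k[0],k[1]).reshape(-1,2)
    d=np.c_[u,np.ones(len(u))]@k[2][:3,:3];c=-k[2][:3,:3].T@k[2][:3,3]
    return c+d*((z-c[2])/d[:,2])[:,None]
def tri(views):  # [(k,uv)]
    A=[];b=[]
    for k,uv in views:
        u=cv2.undistortPoints(np.array(uv,float).reshape(1,1,2),k[0],k[1]).ravel()
        d=k[2][:3,:3].T@np.r_[u,1];d/=np.linalg.norm(d);c=-k[2][:3,:3].T@k[2][:3,3]
        M=np.eye(3)-np.outer(d,d);A.append(M);b.append(M@c)
    return np.linalg.lstsq(np.vstack(A),np.hstack(b),rcond=None)[0]
E
python3 - <<'E'
from h import *
a=cv2.imread("pics/a.png");b=cv2.imread("pics/b.png")
c1=cv2.resize(a[145:265,225:395],None,fx=4.5,fy=4.5,interpolation=cv2.INTER_CUBIC)
cv2.imwrite("pics/c1.png",c1)
c2=cv2.resize(b[175:380,185:345],None,fx=2.9,fy=2.9,interpolation=cv2.INTER_CUBIC)
cv2.imwrite("pics/c2.png",cv2.resize(b[170:260,180:310],None,fx=6,fy=6,interpolation=cv2.INTER_CUBIC))
ks={n:cal(n) for n in("scene","side")}
for l in("cap","cutter","cup","jar","loaf","spatula","neck","latch_peg","latch_hinge","push_face","catches","seal","seeder"):
    r={}
    for n in ks:
        r[n]=[(np.round(d["position"],1).tolist(),round(d["p"],2)) for d in arm.spot_in(n,l)][:4]
    print(l,r)
    if r["scene"] and r["side"]: print("   tri",np.round(tri([(ks[n],r[n][0][0][::-1]) for n in ks]),1), onz(ks["scene"],[r["scene"][0][0][::-1]],20).round(0))
E
```

```text
cap {'scene': [([158.9, 354.5], 0.75), ([163.5, 326.2], 0.6), ([160.7, 382.3], 0.49)], 'side': [([328.3, 320.2], 0.98), ([368.8, 333.0], 0.96), ([290.7, 314.6], 0.94)]}
   tri [428.4 378.2  22.6] [[415. 377.  20.]]
cutter {'scene': [([207.1, 132.4], 0.61)], 'side': [([155.0, 264.5], 0.68), ([209.5, 255.4], 0.49)]}
   tri [ 560.2 -387.1   16.8] [[ 551. -391.   20.]]
cup {'scene': [([170.8, 180.2], 0.88), ([202.5, 266.1], 0.29)], 'side': [([171.2, 302.8], 0.57)]}
   tri [ 429.5 -236.5   32.2] [[ 419. -240.   20.]]
jar {'scene': [([264.5, 179.1], 0.62)], 'side': []}
loaf {'scene': [([223.2, 378.8], 0.76)], 'side': [([323.7, 205.0], 0.79), ([155.4, 267.9], 0.16)]}
   tri [681.8 389.7  38.2] [[672. 397.  20.]]
spatula {'scene': [([189.6, 114.3], 0.85)], 'side': [([144.7, 293.2], 0.72)]}
   tri [ 458.4 -470.7    5.1] [[ 479. -460.   20.]]
neck {'scene': [([200.0, 265.3], 0.76)], 'side': []}
latch_peg {'scene': [([181.3, 286.4], 0.72), ([200.4, 263.4], 0.39)], 'side': [([236.0, 280.5], 0.72)]}
   tri [514.  119.3  48.5] [[491. 122.  20.]]
latch_hinge {'scene': [([180.7, 287.4], 0.62), ([190.7, 117.9], 0.43)], 'side': [([235.0, 284.2], 0.63)]}
   tri [507.9 121.2  50.3] [[489. 126.  20.]]
push_face {'scene': [([197.8, 266.4], 0.87)], 'side': [([209.5, 253.2], 0.72)]}
   tri [590.2  45.   80. ] [[550.  48.  20.]]
catches {'scene': [([203.3, 265.3], 0.97), ([184.0, 288.4], 0.53)], 'side': [([211.2, 258.3], 0.56)]}
   tri [585.7  37.4  59.7] [[571.  43.  20.]]
seal {'scene': [([199.2, 265.3], 0.44)], 'side': [([196.6, 258.1], 0.69)]}
   tri [590.8  33.6 104.9] [[555.  44.  20.]]
seeder {'scene': [([222.8, 264.0], 0.75), ([181.9, 287.7], 0.19)], 'side': [([218.4, 240.8], 0.57)]}
   tri [637.4  29.3  25.9] [[641.  32.  20.]]
```

View pics/c1.png

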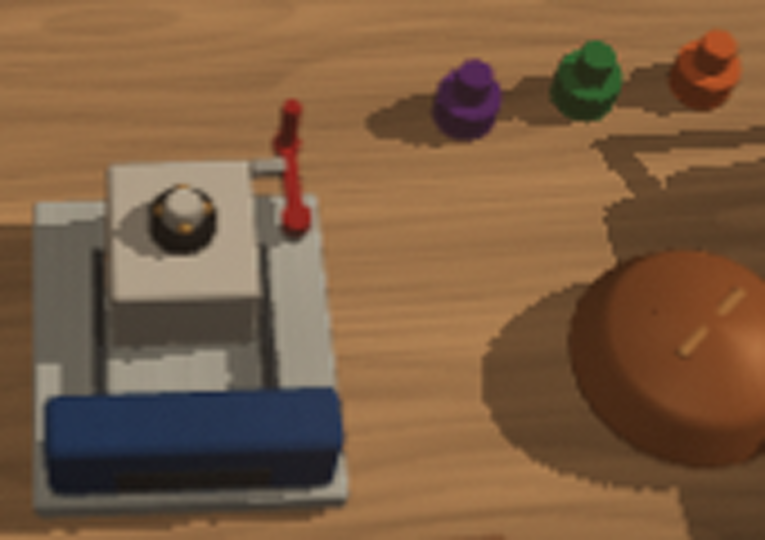

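View pics/c2.png

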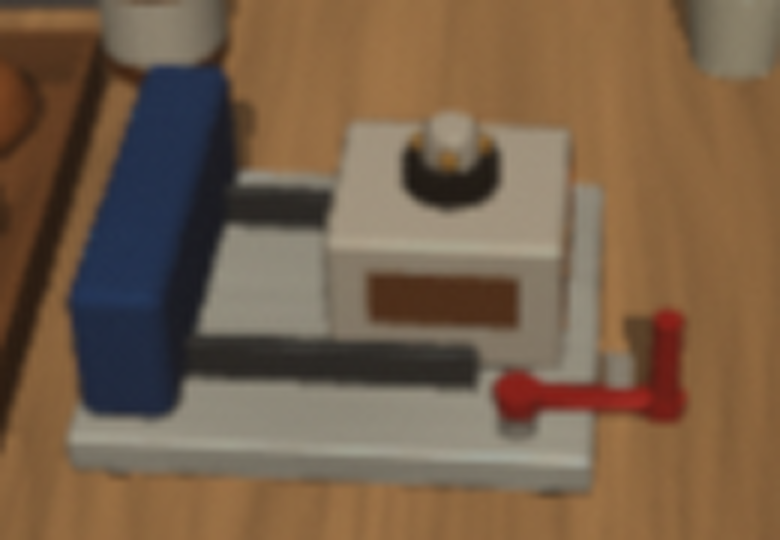

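```bash
cat > fit.py <<'E'
from h import *
from scipy.optimize import least_squares
ks={n:cal(n) for n in("scene","side")}
S=lambda u,v:((u+.5)/4.5+225-.5,(v+.5)/4.5+145-.5)
D=lambda u,v:((u+.5)/6+180-.5,(v+.5)/6+170-.5)
# (view, uv, fn(d,th)->machine pt)
O=[("scene",S(35,203),lambda d,t:(-120,-105,30)),("scene",S(320,197),lambda d,t:(-120,105,30)),
("scene",S(35,500),lambda d,t:(120,-105,30)),("scene",S(346,490),lambda d,t:(120,105,30)),
("side",D(593,462),lambda d,t:(-120,105,30)),("side",D(590,491),lambda d,t:(-120,105,0)),("side",D(72,443),lambda d,t:(120,105,30)),("side",D(600,185),lambda d,t:(-120,-105,30)),
("scene",S(108,165),lambda d,t:(-56-d,-50,105)),("scene",S(249,161),lambda d,t:(-56-d,50,105)),("scene",S(258,297),lambda d,t:(55-d,50,105)),("scene",S(112,302),lambda d,t:(55-d,-50,105)),
("side",D(560,258),lambda d,t:(-56-d,50,105)),("side",D(330,247),lambda d,t:(55-d,50,105)),("side",D(570,128),lambda d,t:(-56-d,-50,105)),("side",D(347,122),lambda d,t:(55-d,-50,105)),
("scene",S(184,200),lambda d,t:(-d,0,137)),("side",D(450,121),lambda d,t:(-d,0,137)),
("scene",S(291,106),lambda d,t:(-85-65*np.cos(t),85-65*np.sin(t),98)),("side",D(667,317),lambda d,t:(-85-65*np.cos(t),85-65*np.sin(t),98))]
def f(p):
    x,y,w,d,t=p[:5];r=[]
    for n,uv,g in O:
        q=np.array(g(d,t),float);c,s=np.cos(w),np.sin(w)
        P=(x+c*q[0]-s*q[1],y+s*q[0]+c*q[1],q[2]);r+=list(proj(ks[n],P)[0]-uv)
    return np.array(r)
r=least_squares(f,[640,30,0,55,-.1],loss="soft_l1");print(r.x.round(3));print(f(r.x).reshape(-1,2).round(1).tolist())
# only-per-view
m={}
for n in ks:
    arm.grab_frame(n)
    m[n]=arm.silhouettes(n,"cap")
    for q in m[n]:
        im=cv2.imread("pics/a.png" if n=="scene" else "pics/b.png")
        rr,cc=np.nonzero(q["mask"]);print(n,round(q["p"],2),np.round(q["position"],1),len(rr),(rr.min(),rr.max(),cc.min(),cc.max()),im[q["mask"]].mean(0).round())
def model(x,y,k):
    a=np.linspace(0,2*np.pi,48);P=[(x+rr*np.cos(b),y+rr*np.sin(b),z) for rr,z in((25,0),(25,30),(14,30),(14,56)) for b in a]
    return P
def ren(x,y,k):
    im=np.zeros((384*8,512*8),np.uint8)
    P=np.array(model(x,y,k));uv=proj(k,P)
    for i in(0,2):
        cv2.fillConvexPoly(im,cv2.convexHull(np.round((uv[i*48:i*48+96]+.5)*8).astype(np.int32)),1)
    rr,cc=np.nonzero(im);return np.array([cc.mean()/8-.5,rr.mean()/8-.5])
obs={}
for n in ks:
    im=cv2.imread("pics/a.png" if n=="scene" else "pics/b.png").astype(int)
    g=(im[:,:,1]>1.3*im[:,:,2])&(im[:,:,1]>1.2*im[:,:,0])&(im[:,:,1]>35)
    z=np.zeros_like(g)
    if n=="scene": z[145:180,340:372]=1
    else: z[300:348,300:345]=1
    g&=z.astype(bool);rr,cc=np.nonzero(g);obs[n]=np.array([cc.mean(),rr.mean()]);print(n,obs[n],g.sum())
for sel in(["scene","side"],["scene"],["side"]):
    q=least_squares(lambda p:np.hstack([ren(p[0],p[1],ks[n])-obs[n] for n in sel]),[425,378],diff_step=.005)
    print(sel,q.x.round(1),q.fun.round(2))
E
python3 fit.py
```

```text
[ 6.37976e+02  3.64040e+01 -4.30000e-02  4.74730e+01  3.70000e-02]
[[-0.5, -0.7], [-0.8, -1.3], [-0.4, 2.0], [1.0, 1.7], [0.2, 0.5], [0.4, 3.7], [-1.6, -0.5], [0.7, -0.1], [-0.4, -1.0], [0.3, -1.0], [1.0, 0.0], [-0.3, 0.0], [0.9, -0.6], [-2.0, -0.4], [0.4, -0.3], [-0.4, -0.7], [-0.1, 0.6], [-0.3, 1.0], [-0.1, 0.0], [0.3, 0.2]]
scene 0.67 [162.2 377.6] 234 (np.int64(152), np.int64(169), np.int64(373), np.int64(389)) [ 30.  59. 119.]
scene 0.63 [162.  352.6] 219 (np.int64(154), np.int64(171), np.int64(347), np.int64(362)) [34. 67. 47.]
scene 0.5 [202.3 266.1] 1338 (np.int64(181), np.int64(221), np.int64(248), np.int64(282)) [ 98. 115. 129.]
side 0.92 [288.1 313.9] 439 (np.int64(275), np.int64(301), np.int64(303), np.int64(323)) [70. 34. 68.]
side 0.88 [328.1 321. ] 584 (np.int64(310), np.int64(340), np.int64(311), np.int64(334)) [36. 77. 44.]
side 0.65 [366.1 334.7] 684 (np.int64(351), np.int64(383), np.int64(316), np.int64(344)) [ 27.  66. 146.]
scene [356.15517241 160.77586207] 116
side [321.88505747 324.57088123] 522
['scene', 'side'] [430.8 374.8] [-1.25  1.85  0.74  0.81]
['scene'] [423.2 381.1] [0. 0.]
['side'] [432.2 372.8] [ 0. -0.]
```

```bash
python3 -m jog '[[-1,[0.7,-1,0],[0,0,0.0725]],[-1,[0.7,-1,0],[0,0,0.0725]],[-1,[0.7,-1,-0.5],[0,0,0]],[-1,[0.7,-1,-0.5],[0,0,0]],[-1,[0.7,-1,0],[0,0,0]],[-1,[0.7,-1,0],[0,0,0]],[-1,[0.7,-1,0],[0,0,0]],[-1,[0.7,-1,0],[0,0,0]]]'
python3 -m jog '[[-1,[0.7,-1,0],[0,0,0]],[-1,[0.7,-1,0],[0,0,0]],[-1,[0.7,-1,0],[0,0,0]],[-1,[0.7,-1,0],[0,0,0]],[-1,[0.7,-1,0],[0,0,0]],[-1,[0.7,-1,0],[0,0,0]],[-1,[0,0,0],[0,0,0]]]'
```

```text
time_s: 2.6
position: [354.6, -211.3, 296.6]
tool_rot: [0.0, 1.0, -0.022, 0.0]
ft_force: [-0.2, -0.2, 0.2]
grip_width: -0.2
time_s: 3.48
position: [533.3, 22.3, 295.9]
tool_rot: [-0.0, 1.0, -0.019, 0.0]
ft_force: [-0.0, -0.5, -1.0]
grip_width: 0.0
```

Run:
```python
from h import *
k=cal("wrist");im=arm.grab_frame("wrist")
import pickle;pickle.dump(k,open("k1.pkl","wb"))
cv2.imwrite("pics/w1raw.png",im);cv2.imwrite("pics/w1.png",cv2.resize(im,(800,600),interpolation=cv2.INTER_CUBIC))
c,s=np.cos(-.043),np.sin(-.043)
for q in[(-120,-105,30),(-120,105,30),(120,105,30),(120,-105,30),(-103.5,-50,105),(-103.5,50,105),(7.5,50,105),(7.5,-50,105),(-47.5,0,137),(-150,82.6,98),(-85,85,53)]:
    print(q,(proj(k,(638+c*q[0]-s*q[1],36.4+s*q[0]+c*q[1],q[2]))[0]*1.5625).round())
```

```text
(-120, -105, 30) [494. 273.]
(-120, 105, 30) [263. 273.]
(120, 105, 30) [234. -42.]
(120, -105, 30) [516. -41.]
(-103.5, -50, 105) [442. 275.]
(-103.5, 50, 105) [305. 275.]
(7.5, 50, 105) [295. 110.]
(7.5, -50, 105) [447. 111.]
(-47.5, 0, 137) [370. 200.]
(-150, 82.6, 98) [269. 330.]
(-85, 85, 53) [275. 238.]
```

View pics/w1.png

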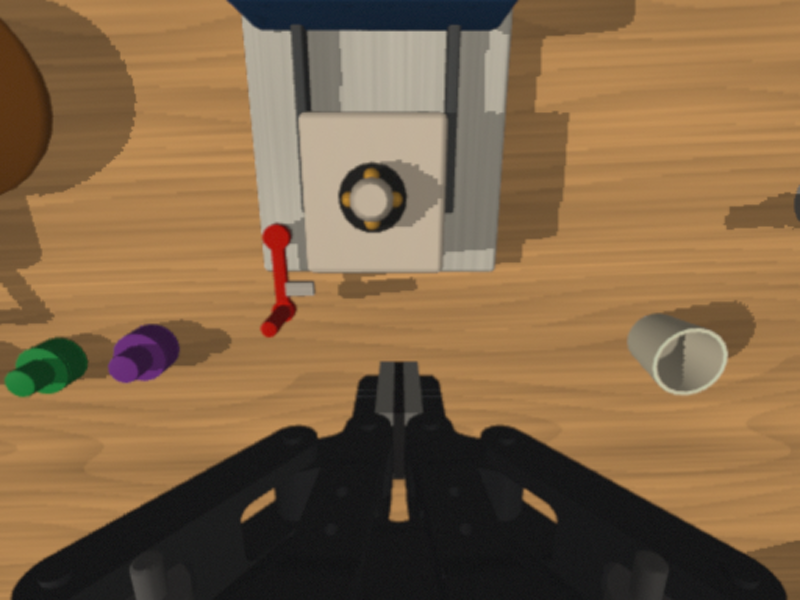

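Picture w1 (800x600, col,row): the fitted machine pose agrees within a few pixels. Deck front corners are at (265,271) and (494,271), neck top (372,198), peg top (269,329), hinge (277,236). The green cap's knob is at (20,385) and the purple one's at (125,368). I'll refit with this view.

Run:
```python
from h import *
import pickle
from scipy.optimize import least_squares
k=pickle.load(open("k1.pkl","rb"))
O=[((265,271),lambda d,t:(-120,105,30)),((494,271),lambda d,t:(-120,-105,30)),((308,271),lambda d,t:(-56-d,50,105)),((442,270),lambda d,t:(-56-d,-50,105)),((299,113),lambda d,t:(55-d,50,105)),((448,112),lambda d,t:(55-d,-50,105)),((372,199),lambda d,t:(-d,0,137)),((268,329),lambda d,t:(-85-65*np.cos(t),85-65*np.sin(t),98)),((277,236),lambda d,t:(-85,85,55))]
def f(p):
    x,y,w,d,t=p;c,s=np.cos(w),np.sin(w);r=[]
    for uv,g in O:
        q=g(d,t);r+=list(proj(k,(x+c*q[0]-s*q[1],y+s*q[0]+c*q[1],q[2]))[0]-(np.array(uv)+.5)/1.5625+.5)
    return np.array(r)
r=least_squares(f,[638,36,-.04,47,0],loss="soft_l1");print(r.x.round(3),f(r.x).round(1).reshape(-1,2).tolist())
# cap: green knob centre top, skirt
print(onz(k,[((20+.5)/1.5625-.5,(384+.5)/1.5625-.5)],56),onz(k,[((142)/1.5625-.5,(367)/1.5625-.5)],50))
```

```text
[ 6.40009e+02  3.51920e+01 -4.10000e-02  4.91390e+01  3.00000e-03] [[-0.4, -0.1], [1.2, 0.2], [-0.4, 2.3], [1.2, 3.1], [-1.2, -2.0], [0.9, -1.2], [-0.1, 0.3], [-0.0, -0.3], [-0.7, 0.4]]
[[432.9409768  374.21484367  56.        ]] [[443.31379261 263.35744295  50.        ]]
```

```bash
python3 -m jog '[[-1,[-0.9,-0.46,0],[0,0,0]],[-1,[0,0,1],[0,0,0]],[-1,[0,0,1],[0,0,0]],[-1,[0,0,1],[0,0,0]],[-1,[0,0,1],[0,0,0]],[-1,[0,0,1],[0,0,0]],[-1,[0,0,0],[0,0,0]]]'
python3 -m jog '[[-1,[0.4,0,0],[0,0,0]],[-1,[0.4,0,0],[0,0,0]],[-1,[0.4,0,0],[0,0,0]],[-1,[0.4,0,0],[0,0,0]],[-1,[0,0,0],[0,0,0]]]'
```

```text
time_s: 4.4
position: [493.6, 39.0, 94.2]
tool_rot: [0.0, 1.0, -0.022, -0.003]
ft_force: [-0.4, 0.4, 0.7]
grip_width: -0.1
time_s: 5.03
position: [562.5, 36.3, 98.3]
tool_rot: [0.0, 1.0, -0.022, 0.002]
ft_force: [0.0, -0.0, 0.3]
grip_width: 0.0
```

```bash
python3 -m jog '[[-1,[0.15,0,0],[0,0,0]]]';python3 -m jog '[[-1,[0.1,0,0],[0,0,0]]]'; python3 -m jog '[[-1,[0.1,0,0],[0,0,0]],[-1,[0,0,0],[0,0,0]]]'
```

```text
time_s: 5.15
position: [565.9, 36.5, 97.4]
tool_rot: [0.0, 1.0, -0.022, -0.0]
ft_force: [-3.2, 1.0, 3.3]
grip_width: 0.2
time_s: 5.28
position: [570.1, 36.5, 96.8]
tool_rot: [0.0, 1.0, -0.022, -0.0]
ft_force: [-3.3, -0.2, 2.3]
grip_width: -0.2
time_s: 5.52
position: [572.5, 36.6, 96.1]
tool_rot: [0.0, 1.0, -0.022, -0.002]
ft_force: [-7.6, -0.9, 6.6]
grip_width: 0.2
```

```bash
python3 -m jog '[[-1,[0.08,0,0],[0,0,0]],[-1,[0,0,0],[0,0,0]]]'; python3 -m jog '[[-1,[0.05,0,0],[0,0,0]],[-1,[0,0,0],[0,0,0]]]'
```

```text
time_s: 5.78
position: [572.5, 36.6, 95.7]
tool_rot: [0.0, 1.0, -0.021, -0.005]
ft_force: [-14.9, 0.4, 12.6]
grip_width: 0.2
time_s: 6.02
position: [572.6, 36.6, 95.7]
tool_rot: [0.0, 1.0, -0.021, -0.007]
ft_force: [-21.4, -0.6, 17.9]
grip_width: -0.2
```

```bash
python3 -m jog '[[-1,[-1,0,0],[0,0,0]],[-1,[0,0,-1],[0,0,0]],[-1,[-0.4,-1,-0.5],[0,0,0]],[-1,[-0.4,-1,0],[0,0,0]],[-1,[-0.4,-1,0],[0,0,0]],[-1,[0,-0.1,0],[0,0,0]],[-1,[0,0,0],[0,0,0]],[-1,[0,0,0],[0,0,0]]]'
python3 - <<'E'
from h import *
k=cal("wrist");im=arm.grab_frame("wrist");cv2.imwrite("pics/w2.png",cv2.resize(im,(640,480)))
c,s=np.cos(-.042),np.sin(-.042)
p=arm.get_obs()["position"]-[639,35.7,0];print("tcp machine",c*p[0]+s*p[1],-s*p[0]+c*p[1],p[2])
for q in[(-120,-105,30),(-120,105,30),(-56,50,105),(-56,-50,105),(-150,85,98),(-85,85,53),(0,0,137)]:
    print(q,(proj(k,(639+c*q[0]-s*q[1],35.7+s*q[0]+c*q[1],q[2]))[0]*1.25).round())
E
```

```text
time_s: 7.02
position: [495.2, 104.5, 157.6]
tool_rot: [-0.023, 1.0, 0.019, -0.001]
ft_force: [-0.5, -0.3, -1.1]
grip_width: 0.1
tcp machine -146.62866865956664 62.715312284995065 157.69007908692726
(-120, -105, 30) [566. 226.]
(-120, 105, 30) [272. 201.]
(-56, 50, 105) [368. 103.]
(-56, -50, 105) [590. 121.]
(-150, 85, 98) [284. 279.]
(-85, 85, 53) [299. 155.]
(0, 0, 137) [557. -82.]
```

View pics/w2.png

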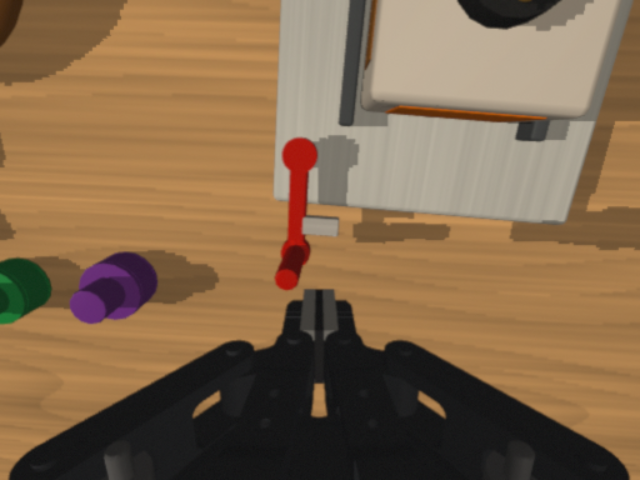

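Picture w2: the cartridge is home, with its face on the predicted line. The peg top is at (287,278) against a prediction of (284,279). The y move fell short and the tool has tilted, so I'll check the joints.

```bash
python3 - <<'E'
from h import *
o=arm.get_obs();print(o["joints"].round(3),o["qd"].round(3),o["position"].round(1),R.from_quat(o["tool_rot"],scalar_first=True).as_matrix().round(3).tolist())
E
python3 -m jog '[[-1,[0,-1,0],[0,0,0]],[-1,[0,0,0],[0,0,0]]]';python3 -c "
from h import *
o=arm.get_obs();print(o['joints'].round(3),R.from_quat(o['tool_rot'],scalar_first=True).as_matrix().round(3).tolist())"
```

```text
[ 0.037  0.336 -0.455  0.78   0.046  3.141] [-0.002 -0.003 -0.     0.002  0.001  0.   ] [495.1 104.5 157.7] [[0.999, 0.038, -0.002], [0.038, -0.998, 0.045], [-0.001, -0.046, -0.999]]
time_s: 7.32
position: [494.9, 125.0, 160.0]
tool_rot: [-0.031, 0.999, 0.034, -0.001]
ft_force: [-0.3, 0.6, 0.3]
grip_width: 0.1
[ 0.068  0.339 -0.444  0.788  0.063  3.141] [[0.998, 0.069, -0.005], [0.069, -0.996, 0.062], [-0.0, -0.063, -0.998]]
```

```bash
cat >> h.py <<'E'
X0,Y0,W=639,35.7,-.042
def m2w(q): c,s=np.cos(W),np.sin(W);return np.array([X0+c*q[0]-s*q[1],Y0+s*q[0]+c*q[1]])
def plan(pos,yaw):
    o=arm.get_obs();C=R.from_quat(o["tool_rot"],scalar_first=True)
    T=R.from_matrix([[np.cos(yaw),np.sin(yaw),0],[np.sin(yaw),-np.cos(yaw),0],[0,0,-1]])
    z=C.as_matrix()[:,2];tilt=R.from_rotvec(np.cross(z,[0,0,-1])) # world
    C2=tilt*C
    print("pos",o["position"].round(1),"j",o["joints"].round(2),"F",o["ft_force"].round(1))
    print("tilt units",(C.inv()*tilt*C).as_rotvec().round(4)/2,"then turn units",((C2.inv()*T).as_rotvec()/2).round(3))
    print("shift units, cur axes",((C.inv().apply(np.array(pos)-o["position"]))/40).round(2),"target axes",(T.inv().apply(np.array(pos)-o["position"])/40).round(2))
E
python3 -c "
from h import *
plan([*m2w((-150,125)),160],-.042+np.pi/2)"
```

```text
pos [494.9 125.  160. ] j [ 0.07  0.34 -0.44  0.79  0.06  3.14] F [-0.3  0.6  0.3]
tilt units [-0.0313  0.0002 -0.    ] then turn units [-0.   -0.   -0.73]
shift units, cur axes [ 0.06 -1.04  0.06] target axes [ 1.05 -0.06 -0.  ]
```

```bash
python3 -m jog '[[-1,[0,0,0],[0,0,-0.09]],[-1,[0,0,0],[-0.0313,0,-0.01]],[-1,[0,0,0],[0,0,-0.09]],[-1,[0,0,0],[0,0,-0.09]],[-1,[0,0,0],[0,0,-0.09]],[-1,[0,0,0],[0,0,-0.09]],[-1,[0,0,0],[0,0,-0.09]],[-1,[0,0,0],[0,0,-0.09]]]'
python3 -m jog '[[-1,[0,0,0],[0,0,-0.09]],[-1,[1,0,0],[0,0,0]],[-1,[0,0,0],[0,0,0]]]';python3 -c "
from h import *
plan([*m2w((-150,125)),87],-.042+np.pi/2)"
```

```text
time_s: 8.32
position: [494.7, 124.1, 159.9]
tool_rot: [0.003, 0.78, 0.626, 0.005]
ft_force: [-0.3, 0.1, 0.8]
grip_width: 0.2
time_s: 8.7
position: [496.6, 165.7, 160.0]
tool_rot: [0.003, 0.721, 0.693, 0.005]
ft_force: [0.1, -0.8, 0.3]
grip_width: 0.4
pos [496.6 165.7 160. ] j [ 0.18  0.36 -0.41  0.79 -0.    1.79] F [ 0.1 -0.8  0.3]
tilt units [ 0.00575 -0.0012   0.     ] then turn units [ 0.    -0.     0.001]
shift units, cur axes [ 0.02 -0.08  1.82] target axes [ 0.03 -0.06  1.82]
```

```bash
python3 -m jog '[[-1,[0,-0.06,0.9],[0.0057,0,0]],[-1,[0,0,0.9],[0,0,0]],[-1,[0,0,0],[0,0,0]],[-1,[-0.55,0,0],[0,0,0]],[-1,[-0.4,-0.02,0],[0,0,0]],[-1,[-0.4,-0.03,0],[0,0,0]]]'
python3 -m jog '[[-1,[-0.36,0.08,0],[0,0,0]],[-1,[-0.38,0.24,0],[0,0,0]],[-1,[-0.32,0.39,0],[0,0,0]],[-1,[0,0,0],[0,0,0]]]';python3 -c "
from h import *
plan([*m2w((-106.5,21)),87],-.042+np.pi/2)"
```

```text
time_s: 9.45
position: [491.6, 109.9, 89.2]
tool_rot: [-0.0, 0.722, 0.691, 0.002]
ft_force: [1.4, 2.4, 1.5]
grip_width: 0.0
time_s: 9.95
position: [518.2, 65.1, 87.6]
tool_rot: [-0.0, 0.723, 0.691, 0.0]
ft_force: [-0.6, 0.2, -0.6]
grip_width: 0.1
pos [518.2  65.1  87.6] j [-0.02  0.45 -0.49  0.63  0.    1.6 ] F [-0.6  0.2 -0.6]
tilt units [ 0.00025 -0.00035  0.     ] then turn units [ 0.    -0.    -0.002]
shift units, cur axes [-0.08  0.39  0.02] target axes [-0.08  0.39  0.01]
```

```bash
python3 -m jog '[[-1,[-0.08,0.3,0],[0,0,0]],[-1,[0,0.09,0],[0,0,0]]]'; python3 -m jog '[[-1,[0,0.1,0],[0,0,0]],[-1,[0,0,0],[0,0,0]]]';python3 -m jog '[[-1,[0,0.1,0],[0,0,0]],[-1,[0,0,0],[0,0,0]]]'
```

```text
time_s: 10.2
position: [532.6, 62.6, 87.5]
tool_rot: [-0.001, 0.722, 0.691, 0.0]
ft_force: [-1.7, -1.1, 0.4]
grip_width: 0.1
time_s: 10.45
position: [535.5, 62.8, 87.4]
tool_rot: [-0.001, 0.722, 0.692, -0.0]
ft_force: [-2.7, 0.1, 0.1]
grip_width: 0.1
time_s: 10.7
position: [535.9, 62.7, 87.2]
tool_rot: [-0.003, 0.722, 0.692, -0.002]
ft_force: [-12.3, -0.9, 9.2]
grip_width: -0.2
```

```bash
python3 -m jog '[[1,[0,-0.6,0],[0,0,0]],[1,[0,0,-1],[0,0,0]],[1,[0,0,-1],[0,0,0]],[1,[1,-0.3,-0.5],[0,0,0]],[1,[1,-0.3,0],[0,0,0]],[1,[1,-0.3,0],[0,0,0]],[1,[1,-0.3,0],[0,0,0]],[1,[1,-0.3,0],[0,0,0]]]'
python3 -m jog '[[1,[1,-0.3,0],[0,0,0]],[1,[0.4,0,0],[0,0,0]],[1,[0,0,0],[0,0,0]],[1,[0,0,0],[0,0,0]]]'
python3 - <<'E'
from h import *
plan([432,374,150],W+np.pi/2);print(arm.tip_extent)
k=cal("wrist");im=arm.grab_frame("wrist");cv2.imwrite("pics/w3.png",cv2.resize(im,(640,480)))
for z in(0,30,56): print(z,proj(k,(432,374,z))*1.25)
for q in[(-85,20,98),(-150,85,98),(-120,105,30),(-85,85,53)]:print(q,proj(k,(*m2w(q),q[2]))*1.25)
E
```

```text
time_s: 11.7
position: [465.1, 267.8, 188.6]
tool_rot: [-0.001, 0.722, 0.692, 0.002]
ft_force: [0.5, -0.8, 0.6]
grip_width: 85.2
time_s: 12.2
position: [455.7, 321.3, 188.1]
tool_rot: [-0.001, 0.723, 0.691, 0.0]
ft_force: [0.1, 1.0, 0.2]
grip_width: 85.2
pos [455.7 321.3 188.1] j [ 0.48  0.39 -0.28  0.9   0.    2.1 ] F [0.1 1.  0.2]
tilt units [-0.0002  -0.00075  0.     ] then turn units [-0.    -0.    -0.001]
shift units, cur axes [ 1.29 -0.65  0.96] target axes [ 1.29 -0.65  0.95]
25.0
0 [[287.71609348 163.28829815]]
30 [[284.49342566 166.4049999 ]]
56 [[281.09455337 169.69199131]]
(-85, 20, 98) [[447.56628961 541.11115876]]
(-150, 85, 98) [[374.93983123 484.17771713]]
(-120, 105, 30) [[395.76961165 401.07352434]]
(-85, 85, 53) [[437.58167493 437.0306518 ]]
```

View pics/w3.png

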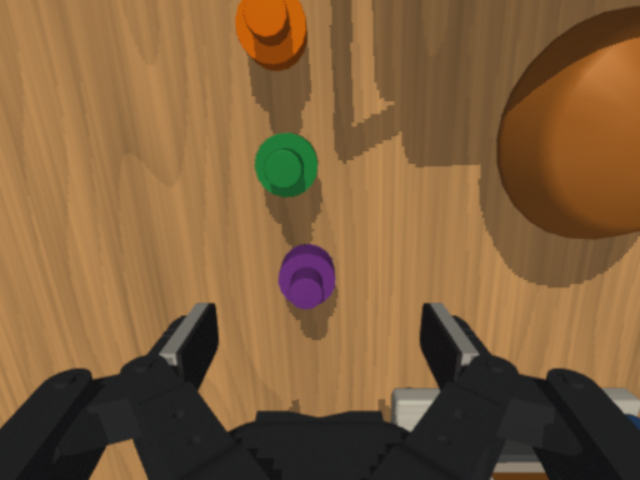

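Picture w3 (640x480, col,row): green cap at (286,164), purple at (307,277), orange at (268,30). The jaws open across the row of caps and the green cap is clear of the fingers. I'll refine its position.

Run:
```python
from h import *
k=cal("wrist");im=arm.grab_frame("wrist").astype(int)
g=(im[:,:,1]>1.4*im[:,:,2])&(im[:,:,1]>1.2*im[:,:,0])&(im[:,:,1]>40);g[:90]=0;g[170:]=0
rr,cc=np.nonzero(g);print(g.sum(),cc.mean(),rr.mean(),cc.min(),cc.max(),rr.min(),rr.max())
c=onz(k,[((cc.min()+cc.max())/2,(rr.min()+rr.max())/2)],22)[0];print(c)
a=np.linspace(0,6.28,60)
from scipy.optimize import least_squares
def f(p):
    uv=np.vstack([proj(k,np.c_[p[0]+r*np.cos(a),p[1]+r*np.sin(a),0*a+z]) for r,z in((25,0),(25,30),(14,56))])
    m=np.zeros((384*4,512*4),np.uint8)
    for h in(uv[:120],uv[60:]):cv2.fillConvexPoly(m,cv2.convexHull(((h+.5)*4).round().astype(np.int32)),1)
    y,x=np.nonzero(m);return np.array([x.mean()/4-.5-cc.mean(),y.mean()/4-.5-rr.mean()])
q=least_squares(f,c[:2],diff_step=.005);print(q.x,q.fun)
plan([*q.x,62],W+np.pi/2)
```

```text
2018 228.6808721506442 131.29187314172447 204 253 106 157
[432.25051856 374.71064764  22.        ]
[432.96232891 374.67356017] [0.0029123  0.00149435]
pos [455.7 321.1 188.2] j [ 0.48  0.39 -0.28  0.9   0.    2.1 ] F [-0.   0.3  0.2]
tilt units [-0.00025 -0.00075 -0.     ] then turn units [-0.    -0.    -0.002]
shift units, cur axes [ 1.31 -0.63  3.16] target axes [ 1.31 -0.62  3.15]
```

```bash
python3 -m jog '[[1,[0.65,-0.31,0],[0,0,0]],[1,[0.65,-0.31,0],[0,0,0]],[1,[0,0,1],[0,0,0]],[1,[0,0,1],[0,0,0]],[1,[0,0,0.9],[0,0,0]],[1,[0,0,0.42],[0,0,0]],[1,[0,0,0],[0,0,0]]]'; python3 -c "
from h import *
plan([433,374.7,55],W+np.pi/2)"
```

```text
time_s: 13.18
position: [432.5, 374.6, 54.8]
tool_rot: [-0.001, 0.723, 0.691, -0.001]
ft_force: [-1.0, 0.5, 0.9]
grip_width: 85.6
pos [432.5 374.6  54.8] j [ 0.58  0.57 -0.37  0.62  0.    2.2 ] F [-1.   0.5  0.9]
tilt units [-0.0011 -0.0003 -0.    ] then turn units [-0.    -0.    -0.001]
shift units, cur axes [ 0.    0.01 -0.01] target axes [ 0.    0.01 -0.01]
```

```bash
python3 -m jog '[[-1,[0,0,0],[0,0,0]],[-1,[0,0,0],[0,0,0]],[-1,[0,0,0],[0,0,0]],[-1,[0,0,0],[0,0,0]],[-1,[0,0,0],[0,0,0]]]' 80; python3 -m jog '[[-1,[0,0,-0.5],[0,0,0]],[-1,[0,0,-1],[0,0,0]],[-1,[0,0,-1],[0,0,0]],[-1,[0,0,-1],[0,0,0]],[-1,[0,0,-1],[0,0,0]],[-1,[0,0,0],[0,0,0]]]'; python3 -c "
from h import *
plan([*m2w((0,0)),225],W+np.pi/2)"
```

```text
time_s: 13.8
position: [433.3, 376.0, 56.7]
tool_rot: [-0.001, 0.722, 0.692, 0.001]
ft_force: [-1.1, -0.6, 5.4]
grip_width: 25.8
time_s: 14.55
position: [434.5, 376.4, 239.3]
tool_rot: [-0.0, 0.722, 0.692, 0.004]
ft_force: [0.3, 0.0, -0.1]
grip_width: 25.8
pos [434.5 376.4 239.3] j [ 0.58  0.38 -0.16  1.02  0.    2.2 ] F [ 0.3  0.  -0.1]
tilt units [ 0.0026 -0.003   0.    ] then turn units [ 0.    -0.    -0.001]
shift units, cur axes [-8.29  5.48  0.34] target axes [-8.3   5.46  0.36]
```

```bash
python3 -m jog '[[-1,[-1,0.66,0],[0.0026,-0.003,0]],[-1,[-1,0.66,0],[0,0,0]],[-1,[-1,0.66,0],[0,0,0]],[-1,[-1,0.66,0],[0,0,0]],[-1,[-1,0.66,0],[0,0,0]],[-1,[-1,0.66,0],[0,0,0]],[-1,[-1,0.66,0],[0,0,0]],[-1,[-1,0.66,0],[0,0,0]]]'; python3 -m jog '[[-1,[-0.29,0.2,0.3],[0,0,0]],[-1,[0,0,0],[0,0,0]],[-1,[0,0,0],[0,0,0]]]'
python3 - <<'E'
from h import *
plan([*m2w((0,0)),225],W+np.pi/2)
k=cal("wrist");im=arm.grab_frame("wrist");s=arm.grab_frame("side");sc=arm.grab_frame("scene")
cv2.imwrite("pics/w4raw.png",im);cv2.imwrite("pics/s4raw.png",s);cv2.imwrite("pics/c4raw.png",sc)
v=np.hstack([cv2.resize(im[80:384,100:420],(400,380)),cv2.resize(s[115:267,180:340],(400,380),interpolation=cv2.INTER_CUBIC)]);cv2.imwrite("pics/v4.png",v)
o=arm.get_obs()["position"]
for n,P in(("neck top",(*m2w((0,0)),137)),("neck foot",(*m2w((0,0)),105)),("cap mouth",(o[0],o[1],o[2]-56)),("knob",(o[0],o[1],o[2])),("peg",(*m2w((-85,20)),98))):
    print(n,((proj(k,P)[0]-[100,80])*1.25).round(),((proj(cal("side"),P)[0]-[180,115])*2.5+[400,0]).round())
E
```

```text
time_s: 15.55
position: [629.8, 44.9, 234.1]
tool_rot: [-0.001, 0.722, 0.691, -0.004]
ft_force: [0.4, 0.3, -0.1]
grip_width: 25.6
time_s: 15.92
position: [636.2, 35.6, 222.9]
tool_rot: [-0.001, 0.722, 0.692, -0.004]
ft_force: [0.4, -0.1, -0.9]
grip_width: 25.7
pos [636.2  35.6 222.9] j [-0.06  0.52  0.01  1.08 -0.    1.55] F [ 0.4 -0.1 -0.9]
tilt units [-0.00375  0.0018  -0.     ] then turn units [-0.  0. -0.]
shift units, cur axes [ 0.    0.07 -0.05] target axes [ 0.01  0.07 -0.05]
neck top [198. 160.] [542. 187.]
neck foot [198. 144.] [543. 211.]
cap mouth [195. 180.] [543. 164.]
knob [194. 238.] [541. 119.]
peg [ 80. 114.] [618. 229.]
```

View pics/v4.png

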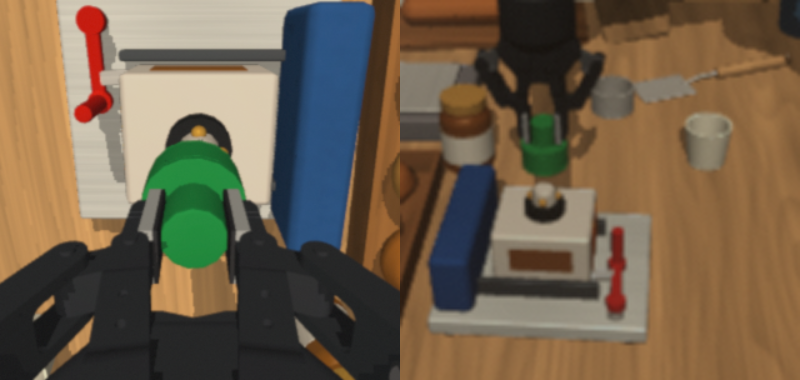

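Picture v4: on the left, the red peg lies across the cartridge's front at (95,110), predicted (80,114), so the latch is locked. The cap is at column 194 and the seal at column 199, so the cap needs about 2.5 mm of +x. On the right, the side view agrees (cap 545, neck 543). I'll lower it slowly.

```bash
python3 -m jog '[[-1,[0,0.06,0.25],[-0.0037,0.0018,0]],[-1,[0,0,0.25],[0,0,0]],[-1,[0,0,0.2],[0,0,0]],[-1,[0,0,0],[0,0,0]]]' 100; python3 -c "
from h import *
plan([*m2w((0,0)),188],W+np.pi/2)"; python3 -m jog '[[-1,[0,0,0.1],[0,0,0]],[-1,[0,0,0],[0,0,0]]]'; python3 -m jog '[[-1,[0,0,0.1],[0,0,0]],[-1,[0,0,0],[0,0,0]]]'
```

```text
time_s: 16.58
position: [638.9, 34.1, 194.3]
tool_rot: [-0.0, 0.722, 0.691, -0.0]
ft_force: [0.4, -0.9, 0.2]
grip_width: 25.4
pos [638.9  34.1 194.3] j [-0.06  0.54 -0.03  1.01 -0.    1.55] F [ 0.4 -0.9  0.2]
tilt units [-0.00025  0.00025 -0.     ] then turn units [-0.     0.    -0.001]
shift units, cur axes [0.04 0.   0.16] target axes [0.04 0.   0.16]
time_s: 16.82
position: [639.6, 34.1, 191.3]
tool_rot: [0.001, 0.722, 0.691, 0.0]
ft_force: [-0.2, 0.8, 0.3]
grip_width: 25.1
time_s: 17.08
position: [639.9, 34.8, 188.2]
tool_rot: [0.001, 0.722, 0.692, 0.001]
ft_force: [-1.0, 2.8, 3.9]
grip_width: 25.4
```

```bash
python3 -m jog '[[-1,[0.04,0,0.05],[0,0,0]],[-1,[0,0,0],[0,0,0]]]'; python3 -m jog '[[-1,[0,0,0.08],[0,0,0]],[-1,[0,0,0],[0,0,0]]]';  python3 -m jog '[[-1,[0,0,0.08],[0,0,0]],[-1,[0,0,0],[0,0,0]]]'
```

```text
time_s: 17.32
position: [640.3, 35.5, 187.8]
tool_rot: [0.002, 0.722, 0.692, 0.001]
ft_force: [-3.6, 0.5, 12.7]
grip_width: 25.1
time_s: 17.58
position: [640.8, 35.6, 187.1]
tool_rot: [0.003, 0.722, 0.691, 0.002]
ft_force: [-7.2, -0.0, 23.5]
grip_width: 25.3
time_s: 17.82
position: [639.8, 36.3, 181.3]
tool_rot: [0.001, 0.722, 0.692, 0.001]
ft_force: [-2.4, 0.3, -0.7]
grip_width: 25.2
```

```bash
python3 -m jog '[[-1,[0,-0.03,0.08],[0,0,0]],[-1,[0,0,0],[0,0,0]]]'; python3 -m jog '[[-1,[0,0,0.08],[0,0,0]],[-1,[0,0,0],[0,0,0]]]';  python3 -m jog '[[-1,[0,0,0.05],[0,0,0]],[-1,[0,0,0],[0,0,0]]]'
```

```text
time_s: 18.08
position: [638.5, 35.6, 175.1]
tool_rot: [0.001, 0.722, 0.691, 0.0]
ft_force: [1.0, -0.8, 0.4]
grip_width: 25.0
time_s: 18.32
position: [638.6, 35.6, 172.7]
tool_rot: [0.001, 0.722, 0.691, 0.0]
ft_force: [-1.9, -0.4, 5.5]
grip_width: 25.4
time_s: 18.58
position: [638.6, 35.6, 171.3]
tool_rot: [0.001, 0.722, 0.691, 0.0]
ft_force: [-2.0, 0.3, 7.6]
grip_width: 25.1
```

```bash
python3 -m jog '[[-1,[0,0,0.05],[0,0,0]],[-1,[0,0,0],[0,0,0]]]'; python3 -m jog '[[-1,[0,0,0.04],[0,0,0]],[-1,[0,0,0],[0,0,0]]]'
python3 - <<'E'
from h import *
k=cal("wrist");im=arm.grab_frame("wrist");s=arm.grab_frame("side")
v=np.hstack([cv2.resize(im[80:384,100:420],(400,380)),cv2.resize(s[160:236,210:290],(400,380),interpolation=cv2.INTER_CUBIC)]);cv2.imwrite("pics/v5.png",v)
kk=cal("side")
for z in(105,114,120,144): print(z,((proj(kk,(*m2w((0,0)),z))[0]-[210,160])*5+[400,0]).round())
E
```

```text
time_s: 18.82
position: [638.6, 35.6, 170.6]
tool_rot: [0.001, 0.722, 0.691, 0.001]
ft_force: [-5.3, -0.8, 13.8]
grip_width: 25.7
time_s: 19.08
position: [638.7, 35.5, 170.6]
tool_rot: [0.002, 0.722, 0.691, 0.001]
ft_force: [-7.4, -0.1, 20.5]
grip_width: 25.2
105 [536. 196.]
114 [535. 183.]
120 [535. 175.]
144 [533. 139.]
```

View pics/v5.png

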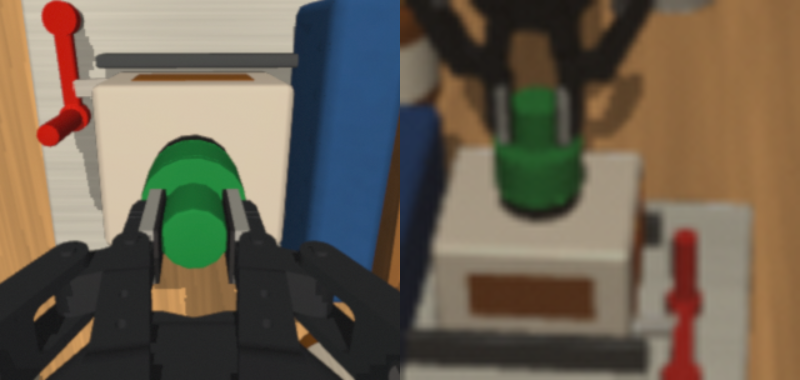

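Picture v5: the cap sits upright and centred, with only a thin rim of the black seal visible below it (right half, about (540,212)). The latch peg is still across the front. The TCP stopped at 170.6 mm while the force rose to 20 N, so the seal is at its hard stop.

```bash
python3 -m jog '[[-1,[0,0,0],[0,0,0]],[-1,[0,0,0],[0,0,0]],[-1,[0,0,0],[0,0,0]]]'; python3 -c "
from workcell import arm
print(arm.sign_off())"
```

```text
time_s: 19.55
position: [638.7, 35.6, 170.5]
tool_rot: [0.002, 0.722, 0.691, 0.001]
ft_force: [-6.9, -0.4, 21.8]
grip_width: 25.1
the job is handed in; nothing more can be done
None
```

I put the seed topper back together and handed the job in at 19.6 s, with the arm still holding the cap pressed down. The hand-in gave no verdict.

- **Cartridge:** I pushed it to its hard stop. The tool stopped where predicted while the force rose to about 21 N, and a picture confirmed the cartridge was home.
- **Latch:** I swung it to its stop. The last picture shows the red peg still across the cartridge's front.
- **Cap:** The force fell from about 23 N to below zero, which was the click, then rose at about 1.5 N per mm as the seal took over.
- **Final hold:** The tool stopped moving down at 170.5 mm with about 22 N on it. That fits the cap mouth about 9 mm above the neck's foot, with the seal fully squeezed. The cap looked upright and centred.

These readings were off from what I expected:
- The click took about 23 N with some sideways force, against the stated 8 to 10 N. The cap was 1–2 mm off-centre, and I corrected that while pressing.
- The jaws read 25 mm on the 28 mm knob, but the grip held.
- On the way to the latch, the wrist reached its turning limit and tilted. I fixed this by turning the gripper 90 degrees.

I did not touch the cutter, cup, jar, loaf or spatula, though I didn't measure their positions again at the end.

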